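Draw a module tray out to its stop with a hook tool

ROBOT

A 7-joint arm with a two-finger parallel gripper is mounted at the origin on the work surface. World frame = base frame: x ahead of the robot, y to its left, z up, the work surface at z = 0. Lengths are in m, angles in rad, forces in N, time in s.
With the tool pointing down it reaches from about 0.4 to 0.85 m from the base axis. Payload 4.5 kg.
Tool frame: the origin (TCP) lies midway between the tips of the shut fingers; the grasp point (between the pads) lies 19 mm behind it; x points along the fingers, y is the direction in which the jaws open and shut, and the axes are right-handed (so a half turn about x gives the same grasp; the last joint's range is limited). The gripper opens to 88 mm and grips with 3 to 60 N. Pads are 18 mm wide; open, the fingers measure 123 mm over their backs; the gripper's body (75 mm by 187 mm) begins 45 mm behind the grasp point.
Start: joints at [1.255, 0.689, -0.195, 1.565, 0.157, 0.902, -0.215], TCP at [0.214, -0.587, 0.239] pointing down, gripper open.
Joint ranges: [-3.01, 3.01], [-0.46, 2.08], [-1.47, 1.51], [0.13, 2.56], [-1, 4.14], [0.04, 2.09], [-2.66, 2.66]. Speed limits (rad/s): [2.57, 2.57, 3.14, 3.14, 3.14, 3.14, 3.14].

INTERFACE

Orientations are given as a unit quaternion [x, y, z, w].
In Python, from plant import r gives the robot as it stands.
- The arm moves only by the tool arm_command, never from a script. Its argument "plan" is a list of rows, each a list of 5 numbers: the finger opening in m, from 0 to 0.0881, then the shift along the tool's x, y, z in m, then the turn about the tool's x in rad. In form: [[grip, dx, dy, dz, roll], ...]. A call has 1 to 12 rows; each row shifts and turns the commanded pose from where the row before left it, along the tool's axes as they then stand; what a row does not reach is not made up. A row lasts 1/8 s, in which the tool goes at most 62.5 mm and 10.7 degrees, less where a joint would pass 70% of its speed; a pose out of reach is approached as far as the arm can. A call is refused whole if a number of a shift passes 0.0625 or a number of a turn 0.188, either way. A call with a gripper value outside its range is refused whole. The fingers move at their own pace and stop on an object; "force" is the grip in N (left out, the last holds). Time passes only in rows, so rows that do not move let the fingers close. It gives the time, the measured TCP pose, the force and the opening at its end, in the units of the state.
- r.get_state(): the state, without advancing time (a new reading comes with each control period).
- r.snapshot(name): name is "scene" or "top" or "wrist"; returns (picture, depth): 400x640x3 uint8, red, green, blue; 400x640 float32, m along the optical axis (not along the pixel's ray), 0 where there is no reading.
- r.calibration(name): a dict with "fx", "fy", "cx", "cy" (pixels), "eye" and "orientation" of the camera in the world; the wrist camera has in their place "mount" (4x4, takes a point from camera to tool coordinates, whose origin is the TCP and whose axes are the tool frame's). Camera axes: x right, y down, z forward; pixel columns grow to the right and rows downward; lengths in m; the calibration is good to about 2 mm. A picture is of the moment at which its call begins: read the wrist's pose just before it. calibration takes no time and is no camera call.
- r.finish_job(): hands the job in, once; it reports no verdict.
The state is a dict: "clock": time; "q": joint angles; "qd": joint speeds; "joint_torque": joint torques, N m; "tool_pos": TCP position; "eef_rot": TCP orientation; "contact_force": force on the tool from outside, world axes, zero at the start; "moment": the same for the moment, N m; "opening": opening from 0.0 (shut) to 1.0 (fully open).
Only numpy, scipy, OpenCV 4.12 (cv2) and the standard library are available. Lean on these libraries where they do the work, as an engineer would, in place of code of your own. Each camera call takes 0.05 s, during which the arm holds its last target.

TASK

Pick up the hook tool, drop its prong into the pull eye of the tray in the blue dock and draw the tray out until it comes up against its hidden stop, keeping it pulled snug there (about 12 N, never more than 18 N on the eye) for a second. Then unhook and stand the tool upright on the bench, well clear of the tray, leaving the tray drawn out. Move the tray only with the hook tool, keep your hand off the tray and dock, and leave the other things alone.

Things in the scene. Friction and masses are not known exactly. Their poses are not given: they have to be found in the camera images.
- dock: Low blue steel dock (module housing) fixed to the bench, 160 deep (x) by 160 wide (y) by 72 mm high, open at the front. Origin: centre of its underside. Its own +x points into the dock, away from the open front; its -x is the way the tray slides out. The front edge lies at dock x = -80 mm.
- tray: Aluminium tray (front plate 112 by 54 mm) on a straight slide in the dock, axes as the dock's, moving only along dock x with about 3 N friction; stays where left. Pull it by eye. A rigid stop, unseen and set differently each time, ends its way 50 to 80 mm further out than it starts, the eye then at dock x -184 to -214 mm. It is felt: the pull rises sharply.
- eye (a point): Centre of the tray's pull eye: a closed steel ring lying level on a short neck 22 mm in front of the tray's front plate, 24 mm above the bench; hole 18 mm across, ring bar 5 mm thick, 28 mm across outside. The hole runs vertically; beneath it is free down to the bench. Axes as the dock's.
- hook_grip (a point): Centre of the hook tool's handle: a black block 80 long (tool x), 24 wide (tool y), 40 mm high, standing on the bench (this point 20 mm up); grip it across the 24 mm from above. From its front end a 7 mm round steel shank runs along tool +x, 14 mm above this point, and 75 mm ahead of it bends straight down into the prong. Mass 0.14 to 0.28 kg.
- hook_prong (a point): Centre of the round lower end of the hook tool's prong, a vertical 7 mm round steel bar: 75 mm ahead (tool +x) of hook_grip and 10 mm lower, 10 mm above the bench when the tool stands on it. Lowest metal 3.5 mm below this point; the shank's axis 24 mm above it. Axes as the tool's.
- scriber: Bystander: straight scriber with the same black handle as the hook tool but a thin straight point and no prong; may stand on either side, its place is swapped with the hook tool's. Origin under the handle's centre.
- meter: Bystander: grey hand multimeter lying flat, 140 by 75 by 42 mm. Origin under its centre.
- spool: Bystander: bare metal wire-spool core standing on end, 52 mm across, 40 mm high. Origin under its centre.
- spray: Bystander: white spray can, 52 mm across, 150 mm high. Origin under its centre.
- mug: Bystander: white mug, 80 mm across, 90 mm high. Origin under its centre.
- driver: Bystander: grey screwdriver lying on the bench. Origin at its underside.
- adapter: Bystander: black power-adapter brick, 100 by 50 by 30 mm. Origin under its centre.
There are look-alikes about, which are no part of the job. Leave any pink or yellow look-alike of the part that bears hook_grip alone.

How it is judged:
By the outcome, as a careful person would: the job done as asked, in the order asked, and still so for the second after the job is handed in, with the robot touching nothing.
It also fails if it takes over 72 s, if anything falls off the work surface, if the arm or the gripper's body presses on something with over 40 N, if the wrist force passes 120 N, or if a joint passes its speed limit or range.

## Working session

There is one attempt and no reset: what is moved stays moved. The work goes in short steps, Python scripts to look and compute and a tool call to move; the robot and the scene stay as the last step left them, time stands still between calls to the robot, and variables do not carry over. Pictures are saved under pics/ and viewed, and the job is handed in when it is done.

Besides the shell and the picture viewer there is one more tool, called by a JSON object that holds its "op" and its "data", one argument or row to a line. arm_command: Moves the arm, as the interface text tells. Its arguments: {"type":"object","properties":{"plan":{"type":"array","items":{"type":"array","items":{"type":"number"}}},"force":{"type":"number"}},"required":["plan"]}

```bash
ls; mkdir -p pics; python3 - <<'E'
from plant import r
import cv2,numpy as np
s=r.get_state();print(s)
for n in("scene","top"):
    im,d=r.snapshot(n);c=r.calibration(n);print(n,c)
    cv2.imwrite(f"pics/{n}0.png",im[:,:,::-1]);np.savez(f"{n}0.npz",im=im,d=d)
print(r.calibration("wrist"))
E
```

```text
pics
{'clock': 0.0, 'q': array([ 1.25477144,  0.68998056, -0.19448815,  1.56635847,  0.15731176,
        0.90248045, -0.21510319]), 'qd': array([-0.00125209, -0.0005103 , -0.00042801,  0.0008795 , -0.00078631,
        0.00269858,  0.00056737]), 'joint_torque': array([ 6.62927941e-04, -5.27572417e+01, -1.26711611e+00, -1.53430349e+01,
       -5.27630048e-02,  6.77433360e-03,  1.59090405e-04]), 'tool_pos': array([ 0.21392822, -0.58657139,  0.23790767]), 'eef_rot': array([-0.69614568, -0.12370362,  0.69648025, -0.12244942]), 'contact_force': array([ 0.76941891,  0.83668237, -0.10276001]), 'moment': array([-0.01808007,  0.00466804,  0.00776898]), 'opening': 1.002431524381654}
scene {'fx': 374.00779317949326, 'fy': 374.00779317949326, 'cx': 317.5179417404513, 'cy': 196.86113510046454, 'eye': array([1.39089017, 0.08691851, 0.58626091]), 'orientation': array([ 0.57872528,  0.66006372, -0.36043737, -0.31540109])}
top {'fx': 502.31519856842317, 'fy': 502.31519856842317, 'cx': 312.815347577563, 'cy': 194.43992693939325, 'eye': array([0.30118344, 0.00978999, 1.62037766]), 'orientation': array([-0.6974251 ,  0.71236576, -0.0601912 ,  0.05010274])}
{'fx': 283.2026594368235, 'fy': 283.2026594368235, 'cx': 318.3919654388541, 'cy': 203.0555333545703, 'mount': array([[ 3.32024443e-04, -3.24743985e-01,  9.45801900e-01,
        -1.45580271e-01],
       [ 9.99999937e-01,  2.26072204e-04, -2.73428118e-04,
        -9.30564798e-04],
       [-1.25025384e-04,  9.45801931e-01,  3.24744039e-01,
        -8.52072891e-02],
       [ 0.00000000e+00,  0.00000000e+00,  0.00000000e+00,
         1.00000000e+00]])}
```

View pics/scene0.png

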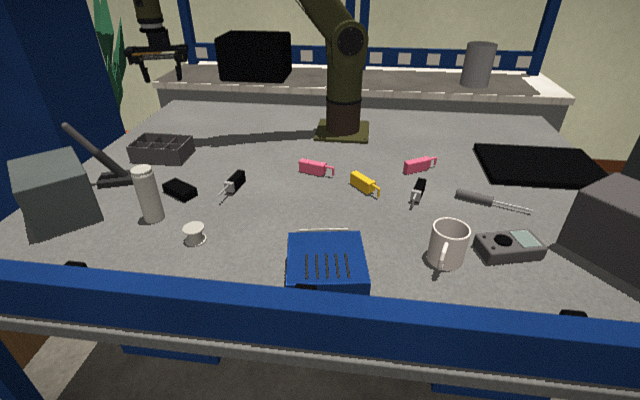

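View pics/top0.png

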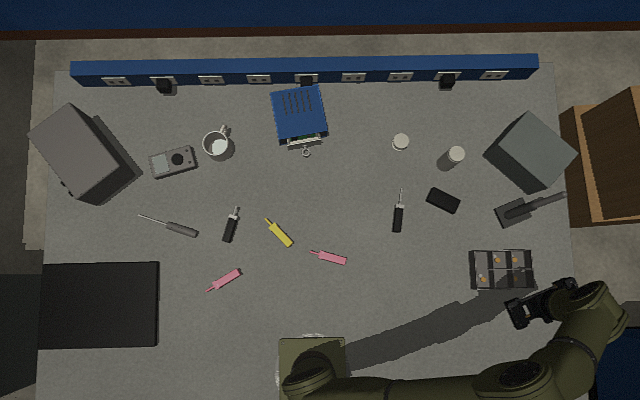

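```bash
python3 - <<'E'
import cv2,numpy as np
t=cv2.imread("pics/top0.png");s=cv2.imread("pics/scene0.png")
f=lambda a,x,y,w=25,h=25:cv2.resize(a[y-h:y+h,x-w:x+w],(380,280),interpolation=cv2.INTER_CUBIC)
cv2.imwrite("pics/crop0.png",np.vstack([np.hstack([f(t,231,222,34,25),f(t,398,210,34,25)]),np.hstack([f(s,418,190,34,25),f(s,233,184,34,25)])]))
cv2.imwrite("pics/crop1.png",cv2.resize(t[80:165,255:345],None,fx=6.5,fy=6.5,interpolation=cv2.INTER_CUBIC))
E
```

```text
(no output)
```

View pics/crop0.png

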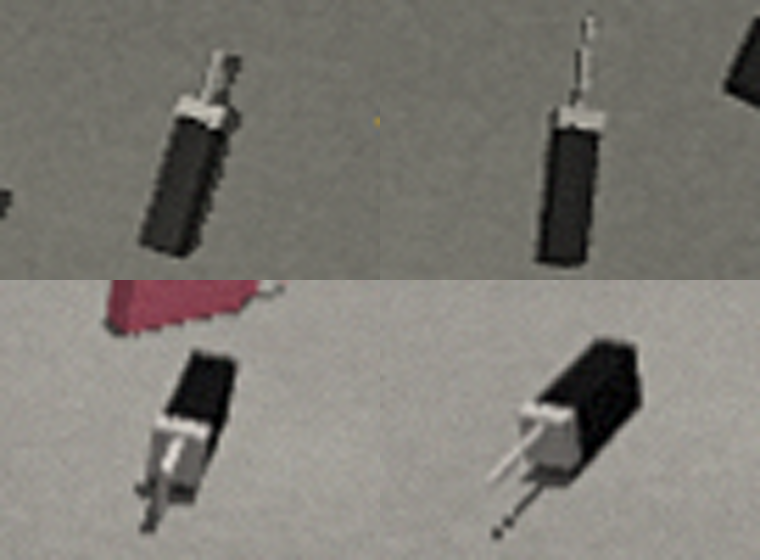

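View pics/crop1.png

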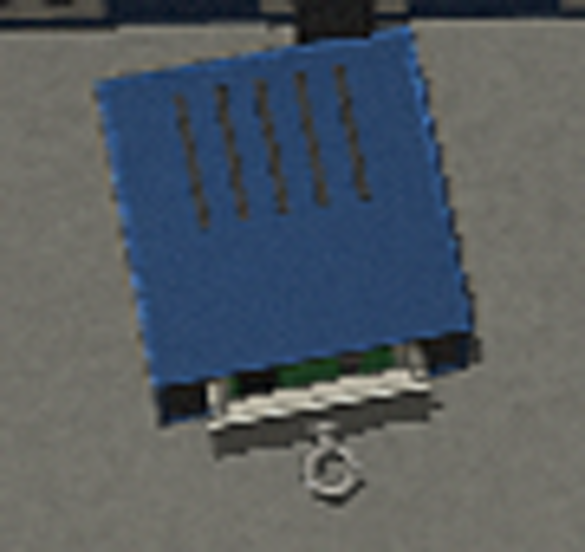

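```bash
cat > h.py <<'E'
import cv2,numpy as np
from scipy.spatial.transform import Rotation as R
from plant import r
def cam(n,st=None):
    c=r.calibration(n);K=(c["fx"],c["fy"],c["cx"],c["cy"])
    if n=="wrist":
        T=np.eye(4);T[:3,:3]=R.from_quat(st["eef_rot"]).as_matrix();T[:3,3]=st["tool_pos"]
        M=T@c["mount"];return K,M[:3,:3],M[:3,3]
    return K,R.from_quat(c["orientation"]).as_matrix(),np.array(c["eye"])
def plane(C,uv,z):
    K,Rm,e=C;uv=np.atleast_2d(uv).astype(float)
    d=np.c_[(uv[:,0]-K[2])/K[0],(uv[:,1]-K[3])/K[1],np.ones(len(uv))]@Rm.T
    return e+d*((z-e[2])/d[:,2])[:,None]
def cloud(C,d):
    K,Rm,e=C;v,u=np.mgrid[:d.shape[0],:d.shape[1]]
    p=np.stack([(u-K[2])/K[0]*d,(v-K[3])/K[1]*d,d],-1)
    return p@Rm.T+e
def proj(C,P):
    K,Rm,e=C;p=(np.atleast_2d(P)-e)@Rm
    return np.c_[p[:,0]/p[:,2]*K[0]+K[2],p[:,1]/p[:,2]*K[1]+K[3]]
E
python3 - <<'E'
from h import *
C=cam("top");z=np.load("top0.npz");im=z["im"].astype(int);P=cloud(C,z["d"])
print("bench z",np.median(P[150:190,330:370,2]),P[150:190,330:370,2].std())
s=r.get_state();print(R.from_quat(s["eef_rot"]).as_matrix().round(3))
# handles
def rect(m,zz):
    cs,_=cv2.findContours(m.astype(np.uint8),0,1);c=max(cs,key=cv2.contourArea)
    q=plane(C,c[:,0,:],zz)[:,:2]
    (ce,si,a)=cv2.minAreaRect((q*1000).astype(np.float32));return ce,si,a
for nm,(x,y) in dict(hook=(230,225),scr=(398,213)).items():
    w=np.zeros(im.shape[:2],bool);w[y-28:y+28,x-20:x+20]=1
    m=w&(im.max(2)<62)
    print(nm,m.sum(),rect(m,.04),"zmed",np.median(P[m][:,2]))
    mh=w&(P[...,2]>.03);print(" depthmask",mh.sum(),rect(mh,.04))
w=np.zeros(im.shape[:2],bool);w[80:160,260:335]=1
m=w&(im[...,2]>im[...,0]+30)&(P[...,2]>.055);print("dock",m.sum(),rect(m,.072), np.median(P[m][:,2]))
print("eye approx",plane(C,[[306,152.5]],.0265))
for n,uv,zz in[("hookprong",(235.5,209),.034),("spool",(401,141),.04),("mug",(215,145),.09),("driver",(167,224),.02),("yel",(279,233),.04),("pk1",(328,257),.04),("pk2",(224,280),.04)]:print(n,plane(C,[uv],zz)[0].round(3))
E
```

```text
bench z -0.0007334426166630825 0.14557417774473133
[[-0.001  0.343 -0.939]
 [ 0.002 -0.939 -0.343]
 [-1.    -0.002  0.   ]]
hook 262 ((451.3584289550781, 244.10044860839844), (32.07124710083008, 95.04840087890625), 71.5969467163086) zmed 0.036389421790427146
 depthmask 250 ((462.2483215332031, 246.8922119140625), (26.13282585144043, 116.50264739990234), 74.15824127197266)
scr 214 ((463.0999755859375, -281.16705322265625), (27.28435707092285, 78.06625366210938), 81.0008544921875) zmed 0.038118377067527076
 depthmask 255 ((495.79803466796875, -287.4190979003906), (26.20351219177246, 139.80418395996094), 81.88136291503906)
dock 2192 ((816.0123291015625, 26.71387481689453), (159.6627197265625, 159.06202697753906), 9.767558097839355) 0.0713644596596007
eye approx [[0.69045366 0.00329493 0.0265    ]]
hookprong [0.509 0.231 0.034]
spool [ 0.72  -0.306  0.04 ]
mug [0.704 0.287 0.09 ]
driver [0.467 0.45  0.02 ]
yel [0.429 0.093 0.04 ]
pk1 [ 0.351 -0.059  0.04 ]
pk2 [0.287 0.265 0.04 ]
```

```bash
cat >> h.py <<'E'
def rows(way,roll=0.0,step=.055,grip=.0881):
    """tool-axis steps through world waypoints, roll spread; rounded to mm / .01"""
    s=r.get_state();Rm=R.from_quat(s["eef_rot"]).as_matrix();p=s["tool_pos"].copy()
    segs=[];q=p.copy()
    for w in way:
        w=np.array(w);n=max(1,int(np.ceil(np.linalg.norm(w-q)/step)))
        segs+=[q+(w-q)*(i+1)/n for i in range(n)];q=w
    n=max(len(segs),int(np.ceil(abs(roll)/.18)));a=roll/n
    segs+=[segs[-1]]*(n-len(segs));out=[]
    for t in segs:
        d=(Rm.T@(t-p)).round(3);out.append([grip,*[float(v)+0. for v in d],round(a,3)])
        p=p+Rm@d;Rm=Rm@R.from_rotvec([round(a,3),0,0]).as_matrix()
    return out
E
python3 - <<'E'
from h import *
o=rows([(.48,-.25,.24),(.45,.2,.20),(.444,.252,.16)],-2.52)
for x in o:print(x)
E
```

```text
[0.0881, 0.0, -0.028, -0.046, -0.133]
[0.0881, 0.0, -0.022, -0.049, -0.133]
[0.0881, -0.001, -0.015, -0.051, -0.133]
[0.0881, 0.0, -0.008, -0.053, -0.133]
[0.0881, 0.0, -0.001, -0.054, -0.133]
[0.0881, 0.0, 0.006, -0.053, -0.133]
[0.0881, 0.0, 0.013, -0.052, -0.133]
[0.0881, -0.001, 0.02, -0.05, -0.133]
[0.0881, 0.005, -0.012, -0.049, -0.133]
[0.0881, 0.004, -0.004, -0.05, -0.133]
[0.0881, 0.005, 0.002, -0.05, -0.133]
[0.0881, 0.004, 0.009, -0.049, -0.133]
[0.0881, 0.005, 0.015, -0.048, -0.133]
[0.0881, 0.004, 0.021, -0.045, -0.133]
[0.0881, 0.005, 0.028, -0.042, -0.133]
[0.0881, 0.004, 0.032, -0.038, -0.133]
[0.0881, 0.005, 0.038, -0.034, -0.133]
[0.0881, 0.02, 0.021, -0.016, -0.133]
[0.0881, 0.02, 0.022, -0.012, -0.133]
```

{"op": "arm_command", "data": {
  "plan": [
    [0.0881,0,-0.028,-0.046,-0.133],
    [0.0881,0,-0.022,-0.049,-0.133],
    [0.0881,0,-0.015,-0.051,-0.133],
    [0.0881,0,-0.008,-0.053,-0.133],
    [0.0881,0,-0.001,-0.054,-0.133],
    [0.0881,0,0.006,-0.053,-0.133],
    [0.0881,0,0.013,-0.052,-0.133],
    [0.0881,0,0.02,-0.05,-0.133],
    [0.0881,0.005,-0.012,-0.049,-0.133],
    [0.0881,0.005,-0.004,-0.05,-0.133]
  ]
}}

```text
clock: 1.35
tool_pos: [0.4735, -0.1487, 0.2283]
eef_rot: [0.471, 0.528, -0.471, 0.527]
contact_force: [1.0, -0.4, 0.5]
opening: 1.0
```

```bash
python3 - <<'E'
from h import *
s=r.get_state();print(s["clock"],s["tool_pos"],s["q"].round(2),s["contact_force"])
E=R.from_quat(s["eef_rot"]).as_matrix();y=E[:,1];yaw=np.arctan2(y[1],y[0]);print(yaw,E[:,0])
t=np.deg2rad(74.2);o=rows([(.45,.2,.20),(.444,.252,.16)],-((t-yaw)%(2*np.pi)))
for x in o:print(x)
E
```

```text
1.35 [ 0.473535   -0.14870942  0.22829508] [ 0.55  0.58 -0.53  1.95  0.43  0.73 -0.12] [ 1.04424981 -0.39651378  0.51433051]
0.11352219818972745 [-2.46801089e-04  3.48718553e-04 -9.99999909e-01]
[0.0881, 0.004, 0.002, -0.05, np.float64(-0.131)]
[0.0881, 0.004, 0.009, -0.049, np.float64(-0.131)]
[0.0881, 0.004, 0.015, -0.048, np.float64(-0.131)]
[0.0881, 0.004, 0.021, -0.045, np.float64(-0.131)]
[0.0881, 0.004, 0.027, -0.042, np.float64(-0.131)]
[0.0881, 0.004, 0.032, -0.038, np.float64(-0.131)]
[0.0881, 0.004, 0.037, -0.033, np.float64(-0.131)]
[0.0881, 0.02, 0.021, -0.016, np.float64(-0.131)]
[0.0881, 0.02, 0.023, -0.013, np.float64(-0.131)]
```

{"op": "arm_command", "data": {
  "plan": [
    [0.0881,0.004,0.002,-0.05,-0.131],
    [0.0881,0.004,0.009,-0.049,-0.131],
    [0.0881,0.004,0.015,-0.048,-0.131],
    [0.0881,0.004,0.021,-0.045,-0.131],
    [0.0881,0.004,0.027,-0.042,-0.131],
    [0.0881,0.004,0.032,-0.038,-0.131],
    [0.0881,0.004,0.037,-0.033,-0.131],
    [0.0881,0.02,0.021,-0.016,-0.131],
    [0.0881,0.02,0.023,-0.013,-0.131],
    [0.0881,0,0,0,0],
    [0.0881,0,0,0,0]
  ]
}}

```text
clock: 2.72
tool_pos: [0.4465, 0.2492, 0.1608]
eef_rot: [0.1, 0.7, -0.101, 0.7]
contact_force: [0.2, -1.3, 0.6]
opening: 0.996
```

```bash
python3 - <<'E'
from h import *
s=r.get_state();print(s["clock"],s["tool_pos"],s["q"].round(2),s["contact_force"])
im,d=r.snapshot("wrist");np.savez("w1.npz",im=im,d=d,p=s["tool_pos"],o=s["eef_rot"])
cv2.imwrite("pics/w1.png",im[:,:,::-1])
E
```

```text
2.725 [0.44652394 0.24919162 0.16082328] [-0.17  0.75 -0.72  1.97  0.75  0.72 -0.07] [ 0.19863867 -1.34765768  0.58833406]
```

View pics/w1.png

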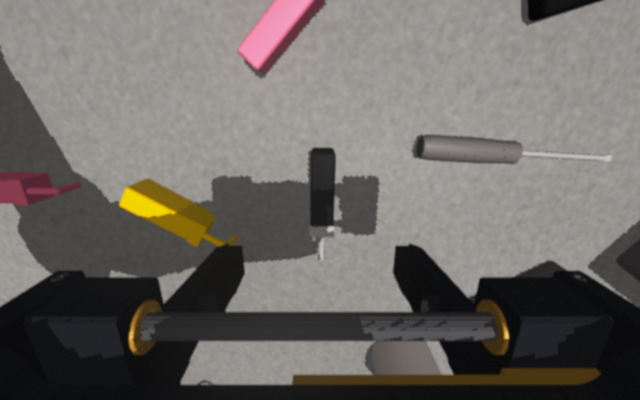

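```bash
python3 - <<'E'
from h import *
z=np.load("w1.npz");C=cam("wrist",dict(tool_pos=z["p"],eef_rot=z["o"]));P=cloud(C,z["d"]);im=z["im"].astype(int)
w=np.zeros(im.shape[:2],bool);w[130:275,295:350]=1
print("bench",np.median(P[130:145,330:400,2]))
m=w&(P[...,2]>.036)&(P[...,2]<.05)&(im.max(2)<75)
print(m.sum(),np.median(P[m][:,2]))
cs,_=cv2.findContours(m.astype(np.uint8),0,1);c=max(cs,key=cv2.contourArea);print(c[:,0].min(0),c[:,0].max(0))
print(cv2.minAreaRect((plane(C,c[:,0],.04)[:,:2]*1000).astype(np.float32)))
v,u=np.nonzero(w&(P[...,2]>.02)&(im.max(2)>110));Q=P[v,u]
print(len(Q));ok=v>228
for a,b,q in sorted(zip(v,u,Q.round(4).tolist()))[::8]:print(a,b,q)
x0=cv2.resize(im[130:280,270:370].astype(np.uint8)[:,:,::-1],None,fx=4,fy=4,interpolation=cv2.INTER_CUBIC);cv2.imwrite("pics/w1c.png",x0)
E
```

```text
bench -0.00022711207343617534
1717 0.0395902064994631
[310 153] [334 226]
((441.8704833984375, 255.2457275390625), (23.548768997192383, 74.71466064453125), 72.78617095947266)
246
133 348 [0.3652, 0.2743, 0.3064]
165 348 [0.3652, 0.2743, 0.3064]
226 333 [0.4817, 0.2555, 0.0379]
227 333 [0.4814, 0.2554, 0.0408]
228 332 [0.4831, 0.2539, 0.0389]
229 331 [0.4834, 0.2527, 0.0399]
230 330 [0.4843, 0.2514, 0.0398]
231 330 [0.4855, 0.2511, 0.0395]
232 330 [0.4863, 0.2509, 0.0402]
236 325 [0.4891, 0.2447, 0.0403]
236 333 [0.4923, 0.2525, 0.0384]
237 329 [0.4915, 0.2483, 0.0401]
238 324 [0.4934, 0.2425, 0.0354]
240 323 [0.4946, 0.241, 0.0368]
242 320 [0.4957, 0.2374, 0.0373]
243 322 [0.4973, 0.2391, 0.0376]
244 323 [0.4991, 0.2397, 0.0368]
245 324 [0.5013, 0.2402, 0.0354]
247 318 [0.5021, 0.2333, 0.0347]
248 319 [0.5026, 0.2343, 0.0366]
249 320 [0.5035, 0.2351, 0.0377]
250 321 [0.5056, 0.2356, 0.0364]
251 322 [0.507, 0.2364, 0.0365]
252 323 [0.5083, 0.2371, 0.0367]
253 324 [0.511, 0.2375, 0.0344]
255 318 [0.5107, 0.2308, 0.036]
256 319 [0.5114, 0.2317, 0.0373]
257 320 [0.5129, 0.2324, 0.0373]
258 321 [0.5147, 0.233, 0.0367]
259 321 [0.5159, 0.2326, 0.0367]
260 322 [0.5177, 0.2333, 0.036]
```

View pics/w1c.png

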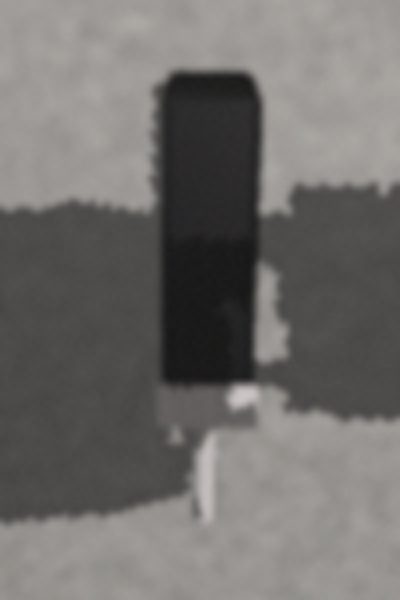

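```bash
python3 - <<'E'
from h import *
s=r.get_state();E=R.from_quat(s["eef_rot"]).as_matrix();y=E[:,1];print(np.rad2deg(np.arctan2(y[1],y[0])),E[:,0])
d=np.array([.4445,.254,.007])-s["tool_pos"];print(E.T@d)
E
```

```text
73.61794248159966 [ 5.91435352e-04 -1.27177608e-03 -9.99999016e-01]
[ 0.15406837  0.00432764 -0.00378478]
```

{"op": "arm_command", "data": {
  "plan": [
    [0.0881,0.04,0.004,-0.004,0.012],
    [0.0881,0.04,0,0,0],
    [0.0881,0.035,0,0,0],
    [0.0881,0.02,0,0,0],
    [0.0881,0.012,0,0,0],
    [0.0881,0.007,0,0,0],
    [0.0881,0,0,0,0]
  ]
}}

```text
clock: 3.65
tool_pos: [0.4439, 0.2552, 0.007]
eef_rot: [0.104, 0.699, -0.104, 0.7]
contact_force: [0.4, 0.1, 0.2]
opening: 1.004
```

{"op": "arm_command", "data": {
  "plan": [
    [0.02,0,0,0,0],
    [0.02,0,0,0,0],
    [0.015,0,0,0,0],
    [0.015,0,0,0,0],
    [0.015,0,0,0,0],
    [0.015,0,0,0,0]
  ],
  "force": 50
}}

```text
clock: 4.4
tool_pos: [0.4436, 0.2554, 0.0067]
eef_rot: [0.104, 0.699, -0.104, 0.699]
contact_force: [-0.1, 0.0, 1.5]
opening: 0.345
```

```bash
python3 - <<'E'
from h import *
s=r.get_state();print(s)
im,d=r.snapshot("top");np.savez("top1.npz",im=im,d=d)
im,d=r.snapshot("wrist");np.savez("w2.npz",im=im,d=d,p=s["tool_pos"],o=s["eef_rot"])
cv2.imwrite("pics/w2.png",im[:,:,::-1])
E
```

```text
{'clock': 4.4, 'q': array([-0.36424347,  0.97775462, -0.41305002,  2.02879407,  1.10938252,
        0.38097995, -0.4075294 ]), 'qd': array([ 0.00108841,  0.00293217, -0.00015525, -0.00141967,  0.00040955,
        0.00118018,  0.00130335]), 'joint_torque': array([ 7.47751677e-03, -5.09712017e+01, -4.47400644e+00, -3.23243469e+00,
       -2.45801668e-02, -1.58078904e-02, -5.81498011e-05]), 'tool_pos': array([0.4435767 , 0.25535477, 0.00667006]), 'eef_rot': array([ 0.10380074,  0.69943998, -0.10388566,  0.69944042]), 'contact_force': array([-0.1175208 ,  0.02692101,  1.45084673]), 'moment': array([ 0.02730343, -0.17134036,  0.00817405]), 'opening': 0.3448789725757353}
```

View pics/w2.png

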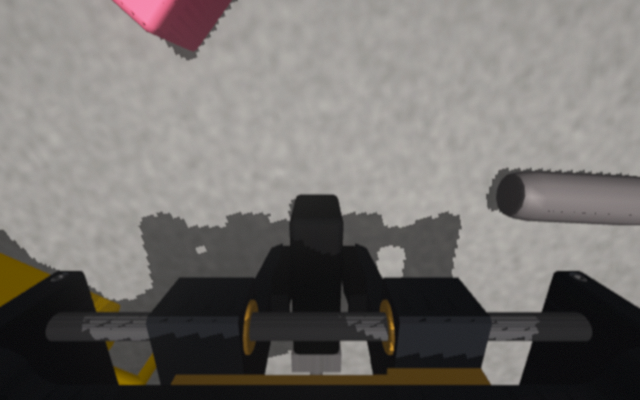

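{"op": "arm_command", "data": {
  "plan": [
    [0.01,0,0,0,0],
    [0.01,0,0,0,0],
    [0.01,0,0,0,0],
    [0.01,0,0,0,0]
  ],
  "force": 50
}}

```text
clock: 5.0
tool_pos: [0.4435, 0.2549, 0.0066]
eef_rot: [0.104, 0.699, -0.104, 0.699]
contact_force: [-0.3, -1.9, 0.4]
opening: 0.265
```

```bash
python3 - <<'E'
from h import *
s=r.get_state();p=s["tool_pos"]
for x in rows([p+[0,0,.09],(.53,.046,.16)],-.47,grip=.01):print(x)
E
```

```text
[0.01, -0.045, 0.0, 0.0, -0.067]
[0.01, -0.045, 0.0, 0.0, -0.067]
[0.01, -0.013, -0.039, 0.024, -0.067]
[0.01, -0.012, -0.04, 0.021, -0.067]
[0.01, -0.013, -0.041, 0.018, -0.067]
[0.01, -0.013, -0.042, 0.016, -0.067]
[0.01, -0.012, -0.044, 0.013, -0.067]
```

{"op": "arm_command", "data": {
  "plan": [
    [0.01,-0.015,0,0,0],
    [0.01,-0.035,0,0,-0.067],
    [0.01,-0.04,0,0,-0.067],
    [0.01,-0.013,-0.039,0.024,-0.067],
    [0.01,-0.012,-0.04,0.021,-0.067],
    [0.01,-0.013,-0.041,0.018,-0.067],
    [0.01,-0.013,-0.042,0.016,-0.067],
    [0.01,-0.012,-0.044,0.013,-0.067],
    [0.01,0,0,0,0],
    [0.01,0,0,0,0],
    [0.01,0,0,0,0]
  ]
}}

```text
clock: 6.38
tool_pos: [0.5298, 0.0478, 0.1596]
eef_rot: [-0.062, 0.704, 0.063, 0.704]
contact_force: [1.0, -0.1, -2.6]
opening: 0.266
```

```bash
python3 - <<'E'
from h import *
s=r.get_state();print(s["clock"],s["tool_pos"],s["q"].round(2),s["contact_force"],s["opening"])
im,d=r.snapshot("wrist");np.savez("w3.npz",im=im,d=d,p=s["tool_pos"],o=s["eef_rot"])
cv2.imwrite("pics/w3.png",im[:,:,::-1])
im,d=r.snapshot("top");np.savez("top2.npz",im=im,d=d)
cv2.imwrite("pics/top2.png",cv2.resize(im[80:240,220:420,::-1],None,fx=4,fy=3.75*4/3.75*.93,interpolation=cv2.INTER_CUBIC))
E
```

```text
6.375 [0.52978779 0.04784822 0.15959928] [ 0.31  0.81 -0.85  1.9   0.84  0.83  0.75] [ 0.98426217 -0.08925528 -2.57994505] 0.26606576109569813
```

View pics/w3.png

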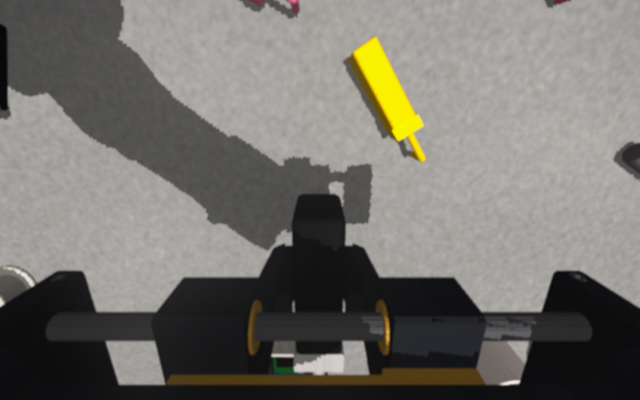

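View pics/top2.png

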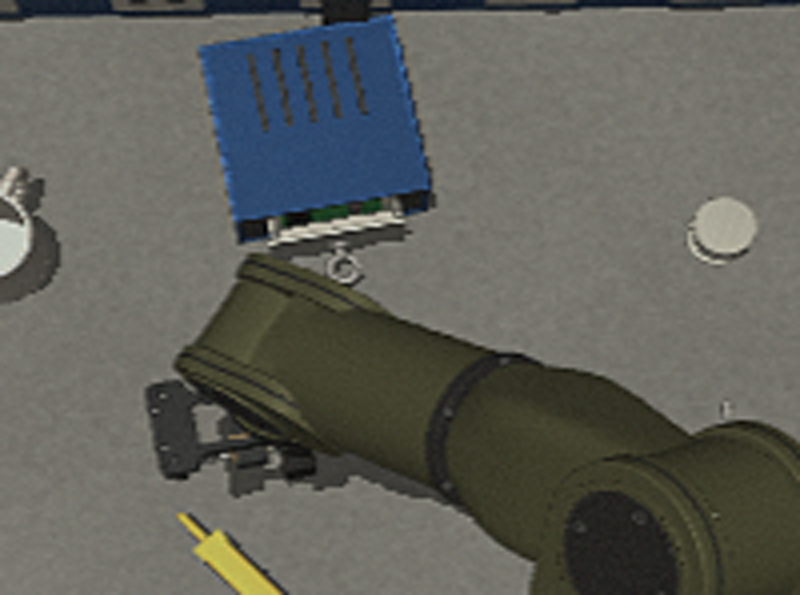

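```bash
python3 - <<'E'
from h import *
for x in rows([(.575,.19,.16)],0,grip=.01):print(x)
z=np.load("w3.npz");C=cam("wrist",dict(tool_pos=z["p"],eef_rot=z["o"]));P=cloud(C,z["d"]);E=R.from_quat(z["o"]).as_matrix()
T=(P-z["p"])@E
for v in range(192,236,4):print(v,T[v,320].round(4), T[v,296:344:47].round(4).tolist(), z["im"][v,320])
im=z["im"].astype(int);w=np.zeros(im.shape[:2],bool);w[185:250,285:355]=1
m=w&(np.abs(T[...,0]+.034)<.004);v,u=np.nonzero(m);print(v.min(),[ (k,u[v==k].min(),u[v==k].max(),T[k,u[v==k].min():u[v==k].max()+1,1].min().round(4),T[k,u[v==k].min():u[v==k].max()+1,1].max().round(4)) for k in range(v.min(),v.min()+40,5)], T[m][:,2].min(),T[m][:,0].mean())
E
```

```text
[0.01, 0.0, 0.044, 0.023, 0.0]
[0.01, 0.0, 0.044, 0.023, 0.0]
[0.01, 0.0, 0.044, 0.023, 0.0]
192 [0.1604 0.0029 0.0071] [[0.1607, -0.0242, 0.0072], [0.1591, 0.0287, 0.0067]] [77 75 74]
196 [ 0.0003  0.0019 -0.0386] [[0.16, -0.0242, 0.0116], [0.1594, 0.0289, 0.0115]] [25 25 25]
200 [-0.0062  0.0019 -0.0385] [[0.1592, -0.0243, 0.0162], [0.1605, 0.0291, 0.0166]] [23 24 23]
204 [-0.0114  0.0018 -0.0381] [[-0.0063, -0.0106, -0.0363], [0.1594, 0.0291, 0.021]] [26 25 24]
208 [-0.017   0.0018 -0.038 ] [[-0.0163, -0.0098, -0.0377], [0.1613, 0.0294, 0.0266]] [22 22 23]
212 [-0.0242  0.0018 -0.0387] [[-0.021, -0.0095, -0.0374], [0.1601, 0.0295, 0.031]] [23 22 24]
216 [-0.0284  0.0017 -0.0383] [[-0.0274, -0.009, -0.0379], [-0.0268, 0.0121, -0.0377]] [20 21 21]
220 [-0.0316  0.0017 -0.0378] [[-0.0314, -0.0087, -0.0377], [-0.0319, 0.0117, -0.0379]] [27 26 28]
224 [-0.0339  0.0017 -0.0369] [[-0.0327, -0.0087, -0.0363], [-0.0317, 0.0118, -0.0359]] [31 30 32]
228 [-0.0331  0.0017 -0.0346] [[-0.0333, -0.0087, -0.0347], [-0.0328, 0.0117, -0.0345]] [35 34 34]
232 [-0.0321  0.0017 -0.0322] [[-0.0326, -0.0088, -0.0325], [-0.0325, 0.0118, -0.0324]] [34 33 33]Traceback (most recent call last):
  File "<stdin>", line 7, in <module>
    return umr_minimum(a, axis, None, out, keepdims, initial, where)
ValueError: zero-size array to reduction operation minimum which has no identity
```

{"op": "arm_command", "data": {
  "plan": [
    [0.01,0,0.044,0.023,0],
    [0.01,0,0.044,0.023,0],
    [0.01,0,0.044,0.023,0],
    [0.01,0,0,0,0],
    [0.01,0,0,0,0],
    [0.01,0,0,0,0]
  ]
}}

```text
clock: 7.22
tool_pos: [0.5752, 0.1865, 0.1593]
eef_rot: [-0.062, 0.705, 0.061, 0.704]
contact_force: [0.9, -0.3, -1.4]
opening: 0.267
```

```bash
python3 - <<'E'
from h import *
s=r.get_state();print(s["clock"],s["tool_pos"],s["q"].round(2),s["contact_force"],s["opening"])
im,d=r.snapshot("wrist");np.savez("w4.npz",im=im,d=d,p=s["tool_pos"],o=s["eef_rot"])
cv2.imwrite("pics/w4.png",im[:,:,::-1])
im,d=r.snapshot("scene");np.savez("s4.npz",im=im,d=d,p=s["tool_pos"],o=s["eef_rot"])
E=R.from_quat(s["eef_rot"]).as_matrix();C=cam("scene")
pr=s["tool_pos"]+E@np.array([-.0004,.001,.0766]);uv=proj(C,pr)[0];print(uv)
u,v=uv.astype(int);a=cv2.resize(im[v-30:v+30,u-40:u+40,::-1],None,fx=8,fy=8,interpolation=cv2.INTER_CUBIC)
cv2.circle(a,(int((uv[0]-u+40.5)*8),int((uv[1]-v+30.5)*8)),4,(0,0,255),1);cv2.imwrite("pics/s4.png",a)
E
```

```text
7.225 [0.57521834 0.18649866 0.15934562] [ 0.05  0.89 -0.84  1.68  0.79  0.95  0.65] [ 0.93439616 -0.26036452 -1.36368321] 0.2669028721225695
[411.65446695 183.16137162]
```

View pics/w4.png

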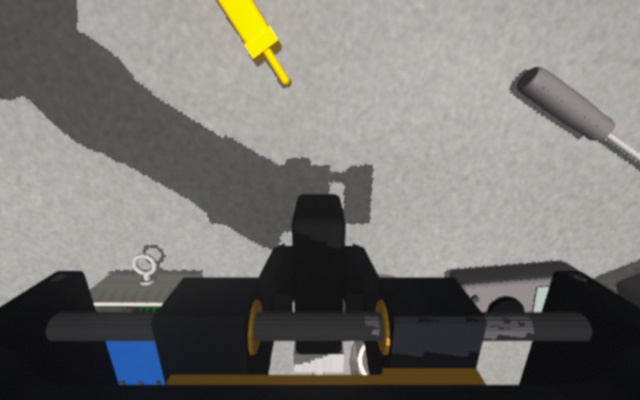

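View pics/s4.png

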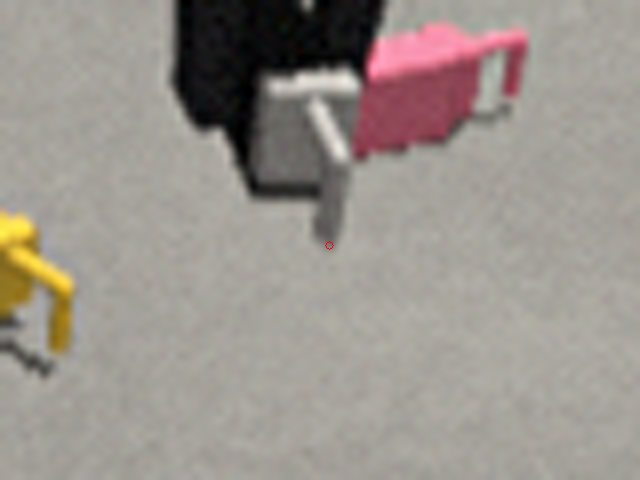

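```bash
python3 - <<'E'
from h import *
z=np.load("w4.npz");im=z["im"];C=cam("wrist",dict(tool_pos=z["p"],eef_rot=z["o"]));P=cloud(C,z["d"])
a=im[235:315,90:210,::-1];cv2.imwrite("pics/w4c.png",cv2.resize(a,None,fx=6,fy=6,interpolation=cv2.INTER_CUBIC))
w=np.zeros(im.shape[:2],bool);w[245:290,120:175]=1
m=w&(P[...,2]>.016)&(P[...,2]<.034)&(P[...,2]!=0)
v,u=np.nonzero(m);Q=P[m];print(len(Q),Q.min(0),Q.max(0),np.median(Q[:,2]))
cs,hi=cv2.findContours(m.astype(np.uint8),cv2.RETR_CCOMP,cv2.CHAIN_APPROX_NONE)
for c,h in zip(cs,hi[0]):
    if len(c)>=8:
        q=plane(C,c[:,0],.024)[:,:2];e=cv2.fitEllipse((q*1000).astype(np.float32));print(h[3]>=0,len(c),e)
# plate line: pixels z ~ .054 top edge
w=np.zeros(im.shape[:2],bool);w[255:315,85:215]=1
g=w&(P[...,2]>.046)&(P[...,2]<.060);v,u=np.nonzero(g);Q=P[g];print(len(Q))
if len(Q)>10:
    vx,vy,x0,y0=cv2.fitLine((Q[:,:2]).astype(np.float32),cv2.DIST_HUBER,0,.01,.01).ravel();print("plate dir",np.rad2deg(np.arctan2(vy,vx)),x0,y0,Q.min(0),Q.max(0))
E
```

```text
816 [ 0.67861962 -0.02564331  0.01603015] [0.72161047 0.04534416 0.0339797 ] 0.02580689425076982
False 180 ((705.2513427734375, 8.983939170837402), (44.42242431640625, 61.355369567871094), 15.24643325805664)
True 41 ((692.8343505859375, 7.622842311859131), (16.995304107666016, 18.194488525390625), 135.59925842285156)
633
plate dir -80.1291 0.71624655 0.0026417563 [ 0.70781074 -0.03716579  0.04605534] [0.7412137  0.04811402 0.05998467]
```

View pics/w4c.png

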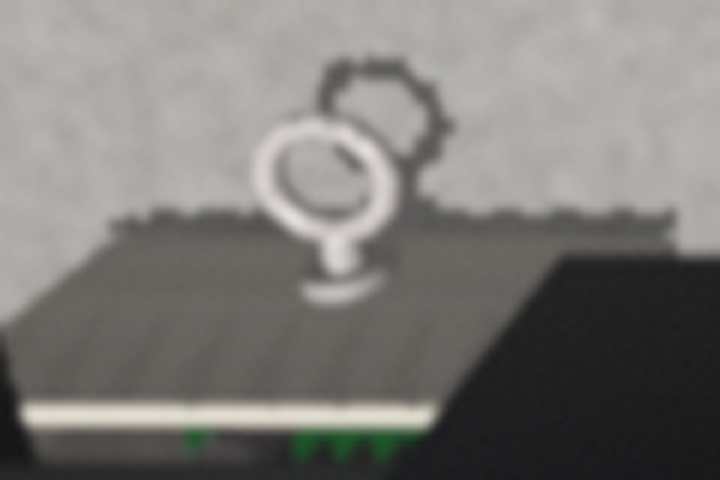

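```bash
python3 - <<'E'
from h import *
s=r.get_state();E=R.from_quat(s["eef_rot"]).as_matrix();y=E[:,1];print(np.rad2deg(np.arctan2(y[1],y[0]))-90)
eye=np.array([.6925,.0070]);t=eye-(E@np.array([0,.001,.0766]))[:2];print(t)
print(E.T@(np.array([*t,.045])-s["tool_pos"]))
for x in rows([(*t,.14),(*t,.045)],0,grip=.01):print(x)
E
```

```text
9.905840471388998
[ 0.617214   -0.00716251]
[ 0.1147551  -0.19800253  0.00786502]
[0.01, 0.005, -0.05, 0.002, 0.0]
[0.01, 0.005, -0.049, 0.002, 0.0]
[0.01, 0.005, -0.05, 0.002, 0.0]
[0.01, 0.005, -0.049, 0.002, 0.0]
[0.01, 0.047, 0.0, 0.0, 0.0]
[0.01, 0.048, 0.0, 0.0, 0.0]
```

{"op": "arm_command", "data": {
  "plan": [
    [0.01,0.005,-0.05,0.002,0],
    [0.01,0.005,-0.049,0.002,0],
    [0.01,0.005,-0.05,0.002,0],
    [0.01,0.005,-0.049,0.002,0],
    [0.01,0.03,0,0,0],
    [0.01,0.035,0,0,0],
    [0.01,0.02,0,0,0],
    [0.01,0.01,0,0,0],
    [0.01,0,0,0,0],
    [0.01,0,0,0,0],
    [0.01,0,0,0,0]
  ]
}}

```text
clock: 8.7
tool_pos: [0.6184, -0.0054, 0.0457]
eef_rot: [-0.062, 0.704, 0.062, 0.705]
contact_force: [-0.9, 0.3, -1.4]
opening: 0.27
```

```bash
python3 - <<'E'
from h import *
s=r.get_state();print(s["clock"],s["tool_pos"],s["contact_force"],s["moment"],s["opening"])
E=R.from_quat(s["eef_rot"]).as_matrix();print("prong",s["tool_pos"]+E@[0,.001,.0766])
im,d=r.snapshot("wrist");np.savez("w5.npz",im=im,d=d,p=s["tool_pos"],o=s["eef_rot"])
cv2.imwrite("pics/w5.png",cv2.resize(im[240:400,200:440,::-1],None,fx=3.2,fy=3.2,interpolation=cv2.INTER_CUBIC))
im,d=r.snapshot("scene")
cv2.imwrite("pics/s5.png",cv2.resize(im[160:310,240:440,::-1],None,fx=4,fy=4,interpolation=cv2.INTER_CUBIC))
E
```

```text
8.7 [ 0.61836112 -0.00537194  0.04571572] [-0.88744142  0.28290611 -1.39892541] [ 0.08144631 -0.08105725  0.01665928] 0.2703521489590009
prong [0.69362799 0.00889133 0.04584779]
```

View pics/w5.png

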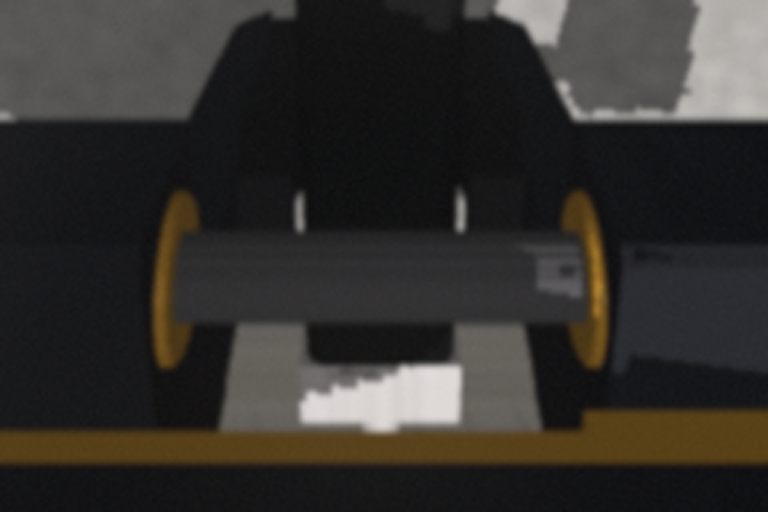

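View pics/s5.png

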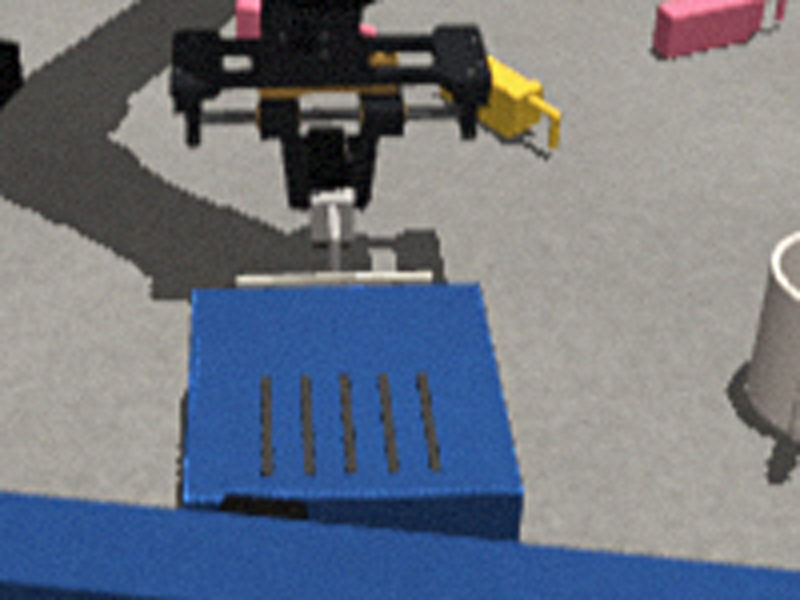

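{"op": "arm_command", "data": {
  "plan": [
    [0.01,0.005,-0.002,-0.001,0],
    [0.01,0.007,0,0,0],
    [0.01,0.005,0,0,0],
    [0.01,0,0,0,0]
  ]
}}

```text
clock: 9.3
tool_pos: [0.6166, -0.0077, 0.027]
eef_rot: [-0.062, 0.705, 0.062, 0.704]
contact_force: [0.2, 0.3, -2.0]
opening: 0.272
```

```bash
python3 - <<'E'
from h import *
s=r.get_state();print(s["clock"],s["tool_pos"],s["contact_force"],s["moment"])
E=R.from_quat(s["eef_rot"]).as_matrix();print("prong",s["tool_pos"]+E@[0,.001,.0766])
E
```

```text
9.3 [ 0.61658488 -0.00771816  0.02697696] [ 0.20562884  0.25309862 -2.01995286] [ 0.09430074 -0.09038987  0.00879069]
prong [0.69185018 0.00655369 0.02688502]
```

{"op": "arm_command", "data": {
  "plan": [
    [0.01,0.005,0,0,0],
    [0.01,0.006,0,0,0],
    [0.01,0.006,0,0,0],
    [0.01,0,0,0,0],
    [0.01,0,0,0,0]
  ]
}}

```text
clock: 9.93
tool_pos: [0.6171, -0.0076, 0.0108]
eef_rot: [-0.062, 0.704, 0.062, 0.704]
contact_force: [0.4, 0.1, -2.4]
opening: 0.262
```

```bash
python3 - <<'E'
from h import *
s=r.get_state();print(s["clock"],s["tool_pos"],s["contact_force"],s["moment"])
im,d=r.snapshot("scene");d0=im
cv2.imwrite("pics/s6.png",cv2.resize(im[160:310,240:440,::-1],None,fx=4,fy=4,interpolation=cv2.INTER_CUBIC))
E
```

```text
9.925 [ 0.61713642 -0.0075825   0.01077992] [ 0.40982004  0.13118794 -2.4268385 ] [ 0.01314037 -0.1521465  -0.04575772]
```

View pics/s6.png

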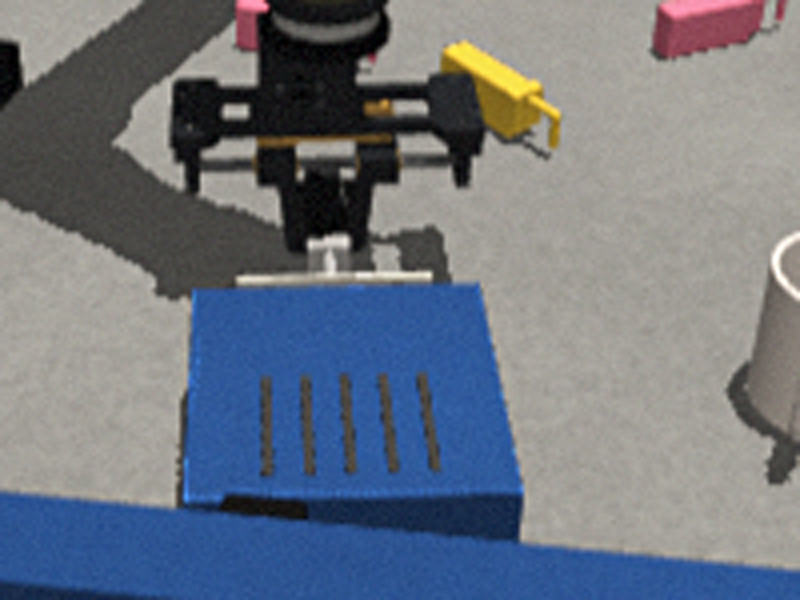

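{"op": "arm_command", "data": {
  "plan": [
    [0.01,0,0,-0.003,0],
    [0.01,0,0,-0.004,0],
    [0.01,0,0,-0.005,0],
    [0.01,0,0,-0.006,0],
    [0.01,0,0,-0.006,0],
    [0.01,0,0,-0.006,0],
    [0.01,0,0,-0.006,0],
    [0.01,0,0,-0.004,0],
    [0.01,0,0,-0.004,0],
    [0.01,0,0,-0.004,0]
  ]
}}

```text
clock: 11.22
tool_pos: [0.5697, -0.0159, 0.0108]
eef_rot: [-0.061, 0.704, 0.062, 0.705]
contact_force: [3.1, 1.1, -1.9]
opening: 0.268
```

```bash
cat > st.py <<'E'
from h import *
s=r.get_state();E=R.from_quat(s["eef_rot"]).as_matrix();f=s["contact_force"]
print(s["clock"],"p",s["tool_pos"].round(4),"F",f.round(2),"pull",(f@E[:,2]).round(2),"side",(f@E[:,1]).round(2),"op",round(s["opening"],3),"dz from start",((s["tool_pos"]-np.array([.6171,-.0076,.0108]))@E).round(4))
E
python3 st.py
```

```text
11.225 p [ 0.5697 -0.0159  0.0108] F [ 3.1   1.09 -1.93] pull 3.25 side 0.53 op 0.268 dz from start [ 0.      0.     -0.0482]
```

{"op": "arm_command", "data": {
  "plan": [
    [0.01,0,0,-0.002,0],
    [0.01,0,0,-0.002,0],
    [0.01,0,0,-0.001,0],
    [0.01,0,0,-0.001,0]
  ]
}}

```text
clock: 11.72
tool_pos: [0.5639, -0.017, 0.0107]
eef_rot: [-0.061, 0.704, 0.062, 0.704]
contact_force: [3.1, 0.6, -1.0]
opening: 0.266
```

{"op": "arm_command", "data": {
  "plan": [
    [0.01,0,0,-0.001,0],
    [0.01,0,0,-0.001,0]
  ]
}}

```text
clock: 11.98
tool_pos: [0.5619, -0.0174, 0.0107]
eef_rot: [-0.061, 0.704, 0.062, 0.704]
contact_force: [3.3, 0.8, -1.7]
opening: 0.269
```

{"op": "arm_command", "data": {
  "plan": [
    [0.01,0,0,-0.001,0],
    [0.01,0,0,-0.001,0]
  ]
}}

```text
clock: 12.22
tool_pos: [0.5598, -0.0177, 0.0107]
eef_rot: [-0.062, 0.704, 0.062, 0.704]
contact_force: [2.7, 0.5, -2.6]
opening: 0.271
```

{"op": "arm_command", "data": {
  "plan": [
    [0.01,0,0,-0.001,0],
    [0.01,0,0,-0.001,0]
  ]
}}

```text
clock: 12.48
tool_pos: [0.5579, -0.0181, 0.0107]
eef_rot: [-0.062, 0.704, 0.062, 0.704]
contact_force: [2.2, 1.4, -1.9]
opening: 0.268
```

{"op": "arm_command", "data": {
  "plan": [
    [0.01,0,0,-0.001,0],
    [0.01,0,0,-0.001,0]
  ]
}}

```text
clock: 12.72
tool_pos: [0.5559, -0.0184, 0.0107]
eef_rot: [-0.062, 0.704, 0.062, 0.704]
contact_force: [3.0, 0.6, -1.3]
opening: 0.266
```

{"op": "arm_command", "data": {
  "plan": [
    [0.01,0,0,-0.001,0],
    [0.01,0,0,-0.001,0]
  ]
}}

```text
clock: 12.98
tool_pos: [0.554, -0.0188, 0.0107]
eef_rot: [-0.062, 0.704, 0.062, 0.704]
contact_force: [2.6, 1.0, -1.0]
opening: 0.27
```

{"op": "arm_command", "data": {
  "plan": [
    [0.01,0,0,-0.001,0],
    [0.01,0,0,-0.001,0]
  ]
}}

```text
clock: 13.22
tool_pos: [0.552, -0.0191, 0.0107]
eef_rot: [-0.062, 0.704, 0.062, 0.704]
contact_force: [2.2, 1.1, -2.0]
opening: 0.267
```

{"op": "arm_command", "data": {
  "plan": [
    [0.01,0,0,-0.001,0],
    [0.01,0,0,-0.001,0]
  ]
}}

```text
clock: 13.48
tool_pos: [0.55, -0.0195, 0.0107]
eef_rot: [-0.062, 0.704, 0.061, 0.704]
contact_force: [2.5, 1.1, -1.9]
opening: 0.265
```

{"op": "arm_command", "data": {
  "plan": [
    [0.01,0,0,-0.001,0],
    [0.01,0,0,-0.001,0]
  ]
}}

```text
clock: 13.72
tool_pos: [0.5481, -0.0198, 0.0107]
eef_rot: [-0.062, 0.704, 0.061, 0.704]
contact_force: [3.3, 1.2, -1.6]
opening: 0.267
```

{"op": "arm_command", "data": {
  "plan": [
    [0.01,0,0,-0.001,0],
    [0.01,0,0,-0.001,0]
  ]
}}

```text
clock: 13.98
tool_pos: [0.5461, -0.0202, 0.0107]
eef_rot: [-0.062, 0.704, 0.062, 0.704]
contact_force: [2.3, 1.3, -2.6]
opening: 0.266
```

{"op": "arm_command", "data": {
  "plan": [
    [0.01,0,0,-0.001,0],
    [0.01,0,0,-0.001,0]
  ]
}}

```text
clock: 14.22
tool_pos: [0.5441, -0.0205, 0.0107]
eef_rot: [-0.062, 0.704, 0.062, 0.704]
contact_force: [3.0, 1.0, -1.6]
opening: 0.266
```

{"op": "arm_command", "data": {
  "plan": [
    [0.01,0,0,-0.001,0],
    [0.01,0,0,-0.001,0]
  ]
}}

```text
clock: 14.48
tool_pos: [0.5422, -0.0209, 0.0107]
eef_rot: [-0.062, 0.704, 0.062, 0.704]
contact_force: [2.9, 2.1, -1.8]
opening: 0.271
```

{"op": "arm_command", "data": {
  "plan": [
    [0.01,0,0,-0.001,0],
    [0.01,0,0,-0.001,0]
  ]
}}

```text
clock: 14.72
tool_pos: [0.5402, -0.0212, 0.0107]
eef_rot: [-0.062, 0.704, 0.062, 0.704]
contact_force: [2.3, 1.4, -2.4]
opening: 0.268
```

{"op": "arm_command", "data": {
  "plan": [
    [0.01,0,0,-0.001,0],
    [0.01,0,0,-0.001,0]
  ]
}}

```text
clock: 14.98
tool_pos: [0.5385, -0.0215, 0.0108]
eef_rot: [-0.062, 0.704, 0.062, 0.705]
contact_force: [5.4, 1.8, -1.9]
opening: 0.264
```

{"op": "arm_command", "data": {
  "plan": [
    [0.01,0,0,-0.0005,0],
    [0.01,0,0,0,0]
  ]
}}

```text
clock: 15.22
tool_pos: [0.5384, -0.0215, 0.0108]
eef_rot: [-0.061, 0.704, 0.062, 0.705]
contact_force: [4.6, 1.3, -2.3]
opening: 0.27
```

```bash
python3 st.py
```

```text
15.225 p [ 0.5384 -0.0215  0.0108] F [ 4.64  1.27 -2.27] pull 4.78 side 0.45 op 0.27 dz from start [-0.0001 -0.     -0.0799]
```

{"op": "arm_command", "data": {
  "plan": [
    [0.01,0,0,-0.0005,0],
    [0.01,0,0,-0.0005,0],
    [0.01,0,0,0,0]
  ]
}}

```text
clock: 15.6
tool_pos: [0.5384, -0.0214, 0.011]
eef_rot: [-0.061, 0.703, 0.062, 0.705]
contact_force: [6.7, 1.3, -4.0]
opening: 0.266
```

```bash
python3 st.py
```

```text
15.6 p [ 0.5384 -0.0214  0.011 ] F [ 6.69  1.26 -3.95] pull 6.8 side 0.08 op 0.266 dz from start [-0.0004  0.     -0.0799]
```

{"op": "arm_command", "data": {
  "plan": [
    [0.01,0,0,-0.001,0],
    [0.01,0,0,-0.001,0],
    [0.01,0,0,0,0]
  ]
}}

```text
clock: 15.98
tool_pos: [0.5382, -0.0214, 0.0112]
eef_rot: [-0.061, 0.702, 0.062, 0.707]
contact_force: [10.1, 3.0, -4.3]
opening: 0.268
```

```bash
python3 st.py
```

```text
15.975 p [ 0.5382 -0.0214  0.0112] F [10.14  2.97 -4.34] pull 10.48 side 1.17 op 0.268 dz from start [-0.0009  0.     -0.08  ]
```

{"op": "arm_command", "data": {
  "plan": [
    [0.01,0,0,-0.0008,0],
    [0.01,0,0,0,0],
    [0.01,0,0,0,0]
  ]
}}

```text
clock: 16.35
tool_pos: [0.5382, -0.0214, 0.0113]
eef_rot: [-0.061, 0.702, 0.062, 0.707]
contact_force: [12.2, 2.1, -5.8]
opening: 0.263
```

```bash
python3 st.py
```

```text
16.35 p [ 0.5382 -0.0214  0.0113] F [12.19  2.11 -5.77] pull 12.33 side -0.03 op 0.263 dz from start [-0.0011  0.0001 -0.0801]
```

{"op": "arm_command", "data": {
  "plan": [
    [0.01,0,0,0,0],
    [0.01,0,0,0,0],
    [0.01,0,0,0,0],
    [0.01,0,0,0,0],
    [0.01,0,0,0,0],
    [0.01,0,0,0,0]
  ]
}}

```text
clock: 17.1
tool_pos: [0.5382, -0.0214, 0.0113]
eef_rot: [-0.061, 0.702, 0.062, 0.707]
contact_force: [11.3, 2.5, -5.5]
opening: 0.272
```

{"op": "arm_command", "data": {
  "plan": [
    [0.01,0,0,0,0],
    [0.01,0,0,0,0],
    [0.01,0,0,0,0],
    [0.01,0,0,0,0],
    [0.01,0,0,0,0],
    [0.01,0,0,0,0]
  ]
}}

```text
clock: 17.85
tool_pos: [0.5382, -0.0213, 0.0113]
eef_rot: [-0.061, 0.702, 0.062, 0.707]
contact_force: [11.3, 2.3, -5.8]
opening: 0.266
```

```bash
python3 st.py
```

```text
17.85 p [ 0.5382 -0.0213  0.0113] F [11.33  2.27 -5.82] pull 11.51 side 0.27 op 0.266 dz from start [-0.0011  0.0001 -0.0801]
```

{"op": "arm_command", "data": {
  "plan": [
    [0.01,0,0,0.002,0],
    [0.01,0,0,0.002,0],
    [0.01,0,0,0.002,0],
    [0.01,0,0,0.002,0],
    [0.01,0,0,0.002,0],
    [0.01,0,0,0,0],
    [0.01,0,0,0,0]
  ]
}}

```text
clock: 18.73
tool_pos: [0.5436, -0.0208, 0.0107]
eef_rot: [-0.062, 0.705, 0.061, 0.704]
contact_force: [0.8, 0.5, -2.2]
opening: 0.265
```

```bash
python3 st.py
```

```text
18.725 p [ 0.5436 -0.0208  0.0107] F [ 0.85  0.55 -2.19] pull 0.93 side 0.39 op 0.265 dz from start [ 0.0002 -0.0003 -0.0747]
```

Free in the hole; lift straight up.

{"op": "arm_command", "data": {
  "plan": [
    [0.01,-0.004,0,0,0],
    [0.01,-0.006,0,0,0],
    [0.01,-0.008,0,0,0],
    [0.01,-0.01,0,0,0],
    [0.01,-0.02,0,0,0],
    [0.01,-0.03,0,0,0],
    [0.01,0,0,0,0]
  ]
}}

```text
clock: 19.6
tool_pos: [0.5453, -0.0201, 0.0909]
eef_rot: [-0.061, 0.703, 0.062, 0.706]
contact_force: [-0.1, 0.9, -2.7]
opening: 0.266
```

```bash
python3 st.py; python3 - <<'E'
from h import *
im,d=r.snapshot("scene")
cv2.imwrite("pics/s7.png",cv2.resize(im[130:310,220:460,::-1],None,fx=3.3,fy=3.3,interpolation=cv2.INTER_CUBIC))
E
```

```text
19.6 p [ 0.5453 -0.0201  0.0909] F [-0.06  0.95 -2.67] pull 0.1 side 0.94 op 0.266 dz from start [-0.0804  0.0001 -0.0725]
```

View pics/s7.png

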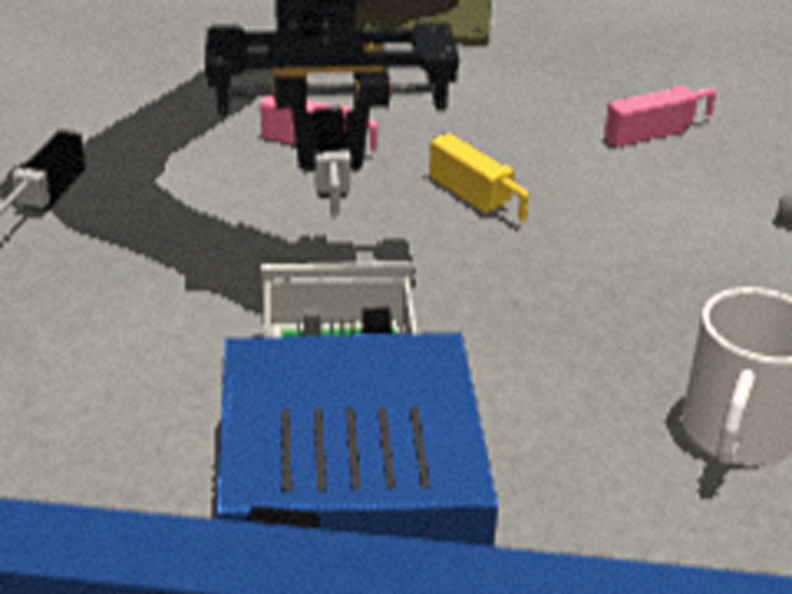

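```bash
python3 - <<'E'
from h import *
for x in rows([(.46,.24,.09),(.46,.24,.03)],0,grip=.01,step=.05):print(x)
E
```

```text
[0.01, 0.0, 0.045, -0.006, 0.0]
[0.01, 0.0, 0.045, -0.007, 0.0]
[0.01, 0.0, 0.046, -0.006, 0.0]
[0.01, 0.0, 0.045, -0.006, 0.0]
[0.01, -0.001, 0.045, -0.007, 0.0]
[0.01, 0.0, 0.045, -0.006, 0.0]
[0.01, 0.03, 0.0, 0.0, 0.0]
[0.01, 0.03, 0.0, 0.0, 0.0]
```

{"op": "arm_command", "data": {
  "plan": [
    [0.01,0,0.045,-0.006,0],
    [0.01,0,0.045,-0.007,0],
    [0.01,0,0.046,-0.006,0],
    [0.01,0,0.045,-0.006,0],
    [0.01,0,0.045,-0.007,0],
    [0.01,0,0.045,-0.006,0],
    [0.01,0.03,0,0,0],
    [0.01,0.03,0,0,0],
    [0.01,0.01,0,0,0],
    [0.01,0,0,0,0],
    [0.01,0,0,0,0],
    [0.01,0,0,0,0]
  ]
}}

```text
clock: 21.15
tool_pos: [0.46, 0.24, 0.0196]
eef_rot: [-0.061, 0.704, 0.062, 0.705]
contact_force: [0.8, 0.5, -2.1]
opening: 0.273
```

```bash
python3 st.py; python3 - <<'E'
from h import *
s=r.get_state();print(R.from_quat(s["eef_rot"]).as_matrix()[:,0])
im,d=r.snapshot("scene")
cv2.imwrite("pics/s8.png",cv2.resize(im[130:280,320:520,::-1],None,fx=4,fy=4,interpolation=cv2.INTER_CUBIC))
E
```

```text
21.15 p [0.46   0.24   0.0196] F [ 0.77  0.5  -2.15] pull 0.84 side 0.35 op 0.273 dz from start [-0.0087  0.271  -0.1119]
[ 1.30512354e-03  9.09975432e-04 -9.99998734e-01]
```

View pics/s8.png

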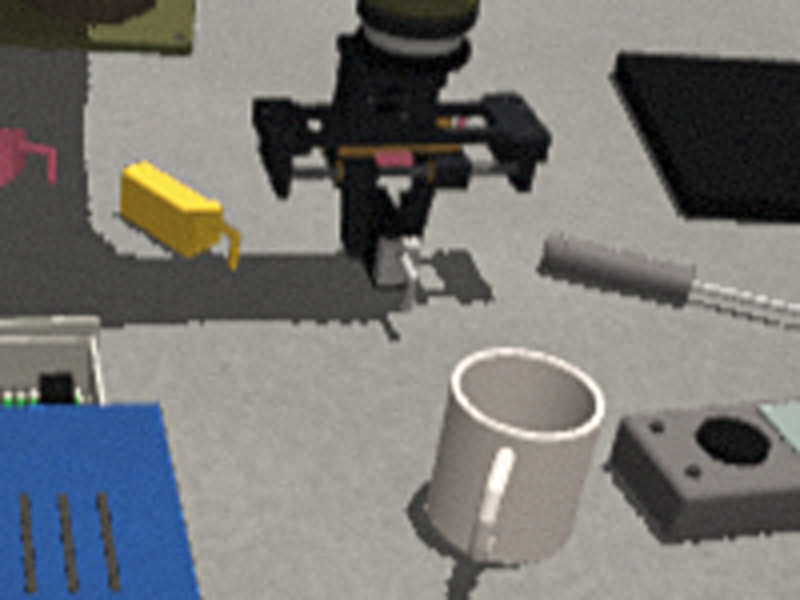

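{"op": "arm_command", "data": {
  "plan": [
    [0.01,0.005,0,0,0],
    [0.01,0.004,0,0,0],
    [0.01,0.002,0,0,0],
    [0.01,0.001,0,0,0],
    [0.01,0,0,0,0]
  ]
}}

```text
clock: 21.82
tool_pos: [0.4594, 0.2398, 0.0067]
eef_rot: [-0.062, 0.704, 0.062, 0.704]
contact_force: [-0.5, 0.2, -2.0]
opening: 0.265
```

```bash
python3 st.py
```

```text
21.825 p [0.4594 0.2398 0.0067] F [-0.47  0.19 -2.  ] pull -0.43 side 0.27 op 0.265 dz from start [ 0.0041  0.271  -0.1124]
```

{"op": "arm_command", "data": {
  "plan": [
    [0.01,0.0005,0,0,0],
    [0.01,0.0005,0,0,0],
    [0.01,0,0,0,0]
  ]
}}

```text
clock: 22.2
tool_pos: [0.4595, 0.2398, 0.0066]
eef_rot: [-0.062, 0.704, 0.062, 0.705]
contact_force: [-1.1, -1.5, 8.6]
opening: 0.272
```

```bash
python3 st.py
```

```text
22.2 p [0.4595 0.2398 0.0066] F [-1.13 -1.45  8.6 ] pull -1.35 side -1.24 op 0.272 dz from start [ 0.004   0.271  -0.1123]
```

Standing on the bench; release, opening gently.

{"op": "arm_command", "data": {
  "plan": [
    [0.01,-0.0005,0,0,0],
    [0.03,0,0,0,0],
    [0.04,0,0,0,0],
    [0.06,0,0,0,0],
    [0.0881,0,0,0,0],
    [0.0881,0,0,0,0],
    [0.0881,0,0,0,0],
    [0.0881,0,0,0,0]
  ]
}}

```text
clock: 23.2
tool_pos: [0.4595, 0.2397, 0.0062]
eef_rot: [-0.062, 0.704, 0.062, 0.704]
contact_force: [0.5, 0.1, 0.5]
opening: 0.986
```

```bash
python3 st.py
```

```text
23.2 p [0.4595 0.2397 0.0062] F [0.52 0.12 0.53] pull 0.54 side 0.03 op 0.986 dz from start [ 0.0046  0.2709 -0.1124]
```

{"op": "arm_command", "data": {
  "plan": [
    [0.0881,-0.01,0,0,0],
    [0.0881,-0.02,0,0,0],
    [0.0881,-0.03,0,0,0],
    [0.0881,-0.05,0,0,0],
    [0.0881,-0.05,0,0,0],
    [0.0881,-0.04,0.0,0,0],
    [0.0881,0,0.05,-0.03,0],
    [0.0881,0,0.05,-0.02,0],
    [0.0881,0,0.05,0,0],
    [0.0881,0,0,0,0],
    [0.0881,0,0,0,0]
  ]
}}

```text
clock: 24.58
tool_pos: [0.3843, 0.3777, 0.2062]
eef_rot: [-0.062, 0.704, 0.061, 0.704]
contact_force: [-1.0, -0.7, -0.2]
opening: 0.999
```

```bash
python3 st.py; python3 - <<'E'
from h import *
for n in("scene","top"):
    im,d=r.snapshot(n);np.savez(f"{n}9.npz",im=im,d=d);cv2.imwrite(f"pics/{n}9.png",im[:,:,::-1])
    if n=="scene":cv2.imwrite("pics/s9c.png",cv2.resize(im[150:250,340:460,::-1],None,fx=6,fy=6,interpolation=cv2.INTER_CUBIC))
E
```

```text
24.575 p [0.3843 0.3777 0.2062] F [-0.99 -0.69 -0.17] pull -1.09 side -0.5 op 0.999 dz from start [-0.1961  0.4195 -0.1625]
```

View pics/top9.png

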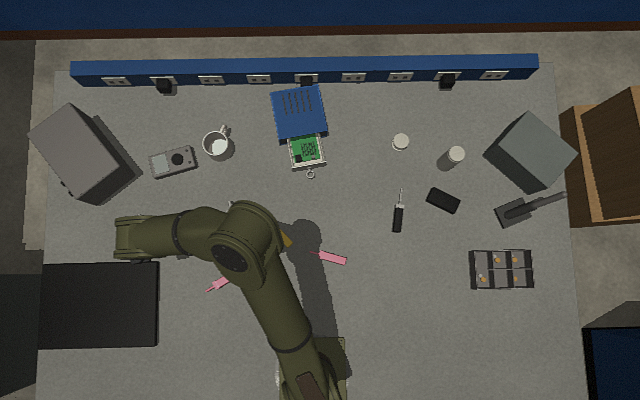

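View pics/scene9.png

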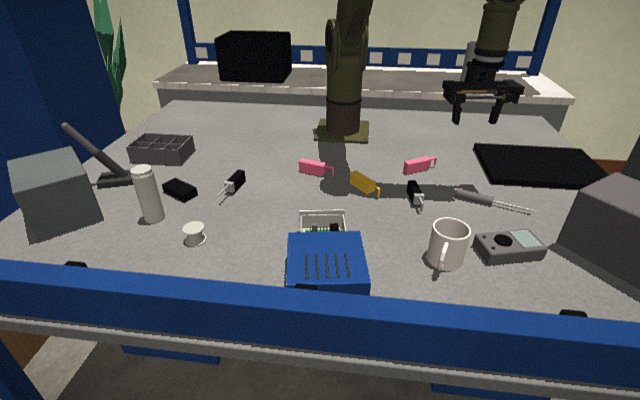

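View pics/s9c.png

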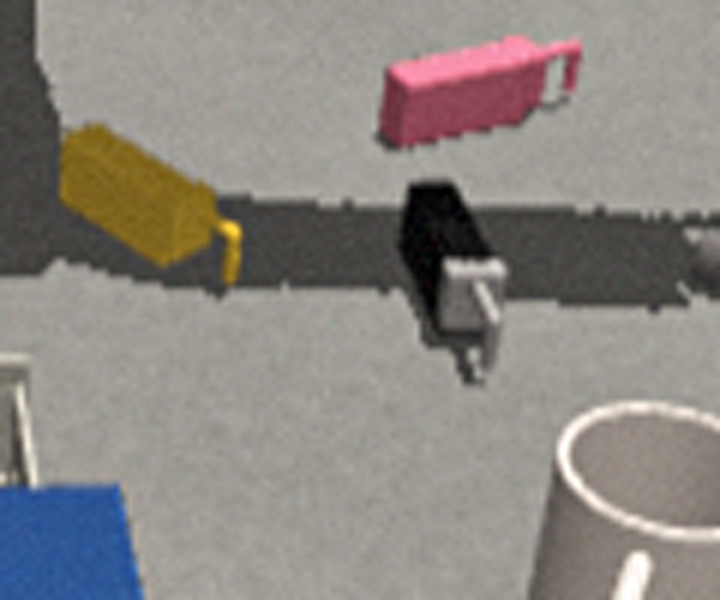

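```bash
python3 - <<'E'
from h import *
C=cam("top");a=plane(C,[[310.8,174]],.024)[0];b=plane(C,[[305.4,151.8]],.024)[0];print(a,b,np.linalg.norm(a-b))
print(r.finish_job())
E
```

```text
[ 0.61936409 -0.01082081  0.024     ] [0.69344244 0.00519353 0.024     ] 0.07578958074437274
the job is handed in; nothing more can be done
None
```

I pulled the tray out to its hidden stop with the hook tool and held it there. The tool then went back upright on the bench, and I handed the job in at about 24.7 s.

- **Choosing the tool:** I took the black hook tool by its thick shank and bent prong. The scriber and the pink and yellow look-alikes were left alone.
- **Pull:** The prong went into the eye without touching the ring. The tray slid at about 3 N until the pull rose sharply, then I held 11.3–12.3 N for about 1.5 s. The highest pull I read was 12.3 N. I only saw the force at the end of each move, not continuously.
- **Release:** I slackened the pull, lifted the prong straight out, and stood the tool about 0.25 m from the eye. I felt it touch the bench at about 10 N before letting go.

**Last checks:**
- The pictures show the tray drawn out by about 76 mm, measured roughly by eye from the top camera. That agrees with the roughly 75 mm I estimated from the arm's travel.
- The tool stands upright, the gripper is clear of everything, and the bystanders look unmoved.
- One small disagreement: before hooking, the scene camera put the prong about 3–4 mm off my predicted spot. That was inside the clearance of the eye, and the prong dropped in cleanly.

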